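# Reset the drill jig's indexed stop for a cut profile

### The arm

A 7-joint arm with a two-finger parallel gripper is mounted at the origin on the work surface. World frame = base frame: x ahead of the robot, y to its left, z up, the work surface at z = 0. Lengths are in m, angles in rad, forces in N, time in s.
With the tool pointing down it reaches from about 0.425 to 0.95 m from the base axis. Payload 4.7 kg.
Tool frame: the origin (TCP) lies midway between the tips of the shut fingers; the grasp point (between the pads) lies 19 mm behind it; z points along the fingers, y is the direction in which the jaws open and shut (so a half turn about z gives the same grasp; the last joint's range is limited). The gripper opens to 87 mm and grips with 3 to 60 N. Pads are 19 mm wide; open, the fingers measure 117 mm over their backs; the gripper's body (75 mm by 190 mm) begins 51 mm behind the grasp point.
Start: joints at [-1.324, 0.469, -0.049, 1.532, 0.024, 1.141, -0.082], TCP at [0.184, 0.65, 0.183] pointing down, gripper open.
Joint ranges: [-2.59, 2.59], [-0.33, 1.99], [-1.39, 1.29], [0.1, 2.45], [-1.04, 4.18], [0.21, 1.99], [-2.66, 2.66]. Speed limits (rad/s): [2.57, 2.57, 3.14, 3.14, 3.14, 3.14, 3.14].

### API

Orientations are given as a unit quaternion [w, x, y, z].
In Python, from plant import bot gives the robot as it stands. The module is installed in compiled form; this text tells all that it offers.
- The arm moves only by the tool carry_out, never from a script. Its argument "steps" is a list of rows, each a list of 3 entries, a list of its own where there are three numbers: the shift along the tool's x, y, z in mm, then the turn, a rotation vector about the tool's x, y, z in degrees, then the finger opening in mm, from 0 to 87. In form: [[[dx, dy, dz], [wx, wy, wz], grip], ...]. A call has 1 to 20 rows; each row shifts and turns the commanded pose from where the row before left it, along the tool's axes as they then stand; what a row does not reach is not made up. A row lasts 1/10 s, in which the tool goes at most 50 mm and 8.59 degrees, less where a joint would pass 70% of its speed; a pose out of reach is approached as far as the arm can. A call is refused whole if a number of a shift passes 50 or a number of a turn 8.59, either way. A call with a gripper value outside its range is refused whole. The fingers move at their own pace and stop on an object; "squeeze" is the grip in N (left out, the last holds). Time passes only in rows, so rows that do not move let the fingers close. It gives the time, the measured TCP pose, the force and the opening at its end, in the units of the state.
- bot.read_state(): the state, without advancing time (a new reading comes with each control period).
- bot.camera(name): name is "side" or "top" or "wrist"; returns the picture (384x512x3 uint8, red, green, blue); there is no depth.
- bot.calibration(name): a dict with "fx", "fy", "cx", "cy" (pixels), "camera_from_world" (4x4, takes a point from world to camera coordinates). Camera axes: x right, y up, looking along -z (the intrinsics and any distortion apply to the point x, -y, -z); pixel columns grow to the right and rows downward; lengths in m; the calibration is good to about 2 mm. A picture is of the moment at which its call begins: read the wrist's pose just before it. calibration takes no time and is no camera call; for the wrist camera it gives the pose at the moment of the call.
- bot.hand_in(): hands the job in, once; it reports no verdict.
The state is a dict: "time": time; "qpos": joint angles; "joint_vel": joint speeds; "tau": joint torques, N m; "eef_pos": TCP position; "tool_rot": TCP orientation; "force": force on the tool from outside, world axes, zero at the start; "wrist_torque": the same for the moment, N m; "width": finger opening in m.
Only numpy, scipy, OpenCV 4.12 (cv2) and the standard library are available. Lean on these libraries where they do the work, as an engineer would, in place of code of your own. Each camera call takes 0.05 s, during which the arm holds its last target. There are 200 camera calls.

### The job

The aluminium profile lying alone in a tray is next to be drilled: lay it in the channel of the drill jig and set the jig's sliding stop to it. Draw the stop's plunger up by its T-handle, twist it so that it stays out by itself, slide the stop along until it holds the profile home against the end plate under the drill bushing, then twist the T-handle back so that the plunger drops fully into its rail hole and locks the stop. Leave the other two profiles in their tray, and the bottle, mug, tape and tools beyond the jig where they are.

Things in the scene. Friction and masses are not known exactly. Their poses are not given: they have to be found in the camera images.
- jig: Drill jig, fixed: dark steel base plate 170 (x) x 330 (y) x 12 mm; origin at the centre of its underside, z up. Along y at x = -42 mm runs an open-topped channel: floor 12 mm high, 36 mm wide, between walls 8 mm thick reaching 22 mm high. The steel end plate closes it at y = -140 mm. At x = +45 mm, parallel to it, lies the hole rail on which the stop slides.
- channel_end (a point): Point on the end plate's face, mid-channel, 27 mm high; the profile's end goes here, its length along jig y. The plate is 60 mm wide, 62 high; from it the bridge with the drill bushing overhangs the channel by 22 mm (jig y -140 to -118; underside 47, top 64 mm high): a profile is laid down beyond the bridge and pushed in under it.
- rail_hole (a point): Mouth (30 mm high, on the aluminium rail's top) of the rail hole nearest the end plate, at jig x +45, y -10 mm. Six 12 mm holes, 25 mm apart, from here to y = +115 mm. They put the stop's face 100, 125, 150, 175, 200 and 225 mm from the end plate; each profile is 1.5 mm shorter than its place.
- stop (a joint): Travel of the sliding stop towards the end plate (jig -y), m: 0 at the start (locked, face 225 mm from the end plate), at most 0.135. Holes every 0.025: 0.075 suits the 148.5 mm profile, 0.100 the 123.5 mm, 0.125 the 98.5 mm one. Slides with about 3 N when the plunger is out; 1 mm of play each way when locked. Its grey saddle and arm are 48 mm high; a tongue hangs in the channel.
- stop_knob (a point): Centre of the round black knob on the stop's arm over the channel, a handle to slide the stop by: 28 mm across, 28 mm tall (60 to 88 mm above the bench), 25 mm behind the stop's face. The plunger's axis is 87 mm from it across the rail (jig +x) and 5 mm farther from the end plate.
- plunger (a joint): Height of the spring plunger above its locked place, m: 0 = fully home in a rail hole, 0.012 = tip riding on the rail between holes, 0.016 = parked out, 0.021 = pulled to the end. The spring pulls down with 5 N at 0, 13 N at the end. The tip is rounded: let down within 3 mm of a hole it draws the stop to the hole and drops in.
- tee (a joint): Turn of the T-handle about the plunger's upright axis, rad, counter-clockwise from above: 0 = bar across the rail (along jig x), its rib over the slot of the steel crown; 1.45 = end. It turns (under 0.1 N m) only with the plunger pulled above 0.016. Let go between 0.6 and 1.45 it rests on the crown and stays out; turned back to within 0.1 of 0 it drops.
- tee_bar (a point): Centre of the black bar of the T-handle on top of the plunger, on the plunger's axis: bar 66 mm long along this point's x axis, 16 mm wide, 16 mm tall, centre 94 mm above the bench when locked, 110 mm parked out. The crown below reaches 72 mm high, 38 mm across. It rides on the stop.
- order_tray: Shallow steel tray holding the single profile, 200 (x) x 145 (y) x 18 mm, wall and floor 3 mm, fixed; origin at the centre of its underside. The two trays look alike and may be either way round: left and right of the jig.
- stock_tray: Shallow steel tray of the same size holding the other two profiles side by side, fixed; origin at the centre of its underside.
- profile_short_mid (a point): Centre (15 mm above its underside) of the short slotted aluminium profile, 30 x 30 mm in section and 98.5 mm long along its x axis, about 89 g. One of the three profiles lies alone in one tray, the other two together in the other tray; which one is alone changes.
- profile_medium_mid (a point): Centre (15 mm above its underside) of the medium slotted aluminium profile, 30 x 30 mm in section and 123.5 mm long along its x axis, about 111 g. One of the three profiles lies alone in one tray, the other two together in the other tray; which one is alone changes.
- profile_long_mid (a point): Centre (15 mm above its underside) of the long slotted aluminium profile, 30 x 30 mm in section and 148.5 mm long along its x axis, about 134 g. One of the three profiles lies alone in one tray, the other two together in the other tray; which one is alone changes.
- oil_bottle: Bystander, to be left alone: white oil bottle, 54 mm across, 150 mm tall.
- mug: Bystander, to be left alone: blue mug, 82 mm across, 95 mm tall.
- try_square: Bystander, to be left alone: steel try square, 150 mm blade.
- tape_roll: Bystander, to be left alone: roll of brown tape, 90 mm across, lying flat.
- deburr_tool: Bystander, to be left alone: black-handled deburring tool, 150 mm long.
There are look-alikes about, which are no part of the job. Leave any purple look-alike of the part that bears profile_long_mid alone. What is shaped like the part that bears profile_short_mid but purple is not meant.

How it is judged:
By the outcome, as a careful person would: the job done as asked, in the order asked, and still so for the second after the job is handed in, with the robot touching nothing.
It also fails if it takes over 72 s, if anything falls off the work surface, if the arm or the gripper's body presses on something with over 40 N, if the wrist force passes 120 N, or if a joint passes its speed limit or range.

## Working session

There is one attempt and no reset: what is moved stays moved. The work goes in short steps, Python scripts to look and compute and a tool call to move; the robot and the scene stay as the last step left them, time stands still between calls to the robot, and variables do not carry over. Pictures are saved under pics/ and viewed, about 8 in all and at most 12, crops included, and the job is handed in when it is done.

Besides the shell and the picture viewer there is one more tool, called after "Emit:" by a JSON object that holds its "name" and its "arguments". carry_out: Moves the arm, as the interface text tells. Its arguments: {"type":"object","properties":{"steps":{"type":"array"},"squeeze":{"type":"number"}},"required":["steps"]}

```bash
mkdir -p pics
cat > h.py <<'E'
import numpy as np, cv2
from plant import bot
def snap(n,f):
    c=bot.calibration(n); im=bot.camera(n); cv2.imwrite('pics/'+f,im[:,:,::-1]); np.savez('pics/'+f[:-4],T=c['camera_from_world'],k=[c['fx'],c['fy'],c['cx'],c['cy']],im=im); return im,c
def load(f):
    d=np.load('pics/'+f+'.npz'); k=d['k']; return d['im'],dict(fx=k[0],fy=k[1],cx=k[2],cy=k[3],camera_from_world=d['T'])
def ray(c,u,v,z):
    T=np.array(c['camera_from_world']);R=T[:3,:3];o=-R.T@T[:3,3]
    d=R.T@np.array([(u-c['cx'])/c['fx'],-(v-c['cy'])/c['fy'],-1]); return o+d*(z-o[2])/d[2]
def proj(c,p):
    T=np.array(c['camera_from_world']);q=T[:3,:3]@np.array(p)+T[:3,3]
    return np.array([c['cx']+c['fx']*q[0]/-q[2], c['cy']-c['fy']*q[1]/-q[2]])
E
python3 - <<'E'
from h import *
for n in('top','side'):
    im,c=snap(n,n+'0.png'); print({k:np.round(v,3).tolist() if k[0]=='c' and len(k)>2 else v for k,v in c.items()})
a=cv2.imread('pics/top0.png');cv2.imwrite('pics/top0b.png',cv2.resize(a,(800,600)))
s=bot.read_state();print(s)
E
```

```text
{'fx': 378.6329384085303, 'fy': 378.6329384085303, 'cx': 247.84281603842925, 'cy': 195.48099400301564, 'camera_from_world': [[0.01, -1.0, 0.006, 0.042], [0.991, 0.01, 0.135, -0.511], [-0.135, 0.005, 0.991, -1.326], [0.0, 0.0, 0.0, 1.0]]}
{'fx': 440.40094915155504, 'fy': 440.40094915155504, 'cx': 256.1956738866988, 'cy': 192.94542975698832, 'camera_from_world': [[0.908, -0.418, 0.008, -0.44], [0.304, 0.674, 0.673, -0.258], [-0.287, -0.609, 0.739, -1.419], [0.0, 0.0, 0.0, 1.0]]}
{'time': 0.1, 'qpos': array([-1.32388508,  0.46940802, -0.04861093,  1.53356473,  0.02412099,
        1.14102687, -0.08227496]), 'joint_vel': array([-4.69045769e-04, -2.11079199e-03, -1.49086781e-03, -1.54964871e-03,
        2.46566994e-04,  3.29788902e-06, -3.65766362e-04]), 'tau': array([ 1.02605845e-03, -5.09171033e+01, -8.09064810e-02, -2.36828023e+01,
       -6.14260440e-02,  3.45751236e-02,  6.43811813e-05]), 'eef_pos': array([0.18364   , 0.64889766, 0.18157679]), 'tool_rot': array([-8.74253183e-05,  1.37430799e-01,  9.90510952e-01, -9.06035198e-04]), 'force': array([-0.3089359 , -0.19964809,  0.15066756]), 'wrist_torque': array([ 0.03787601, -0.00509364, -0.01502937]), 'width': 0.08689162623847269}
```

View pics/top0b.png

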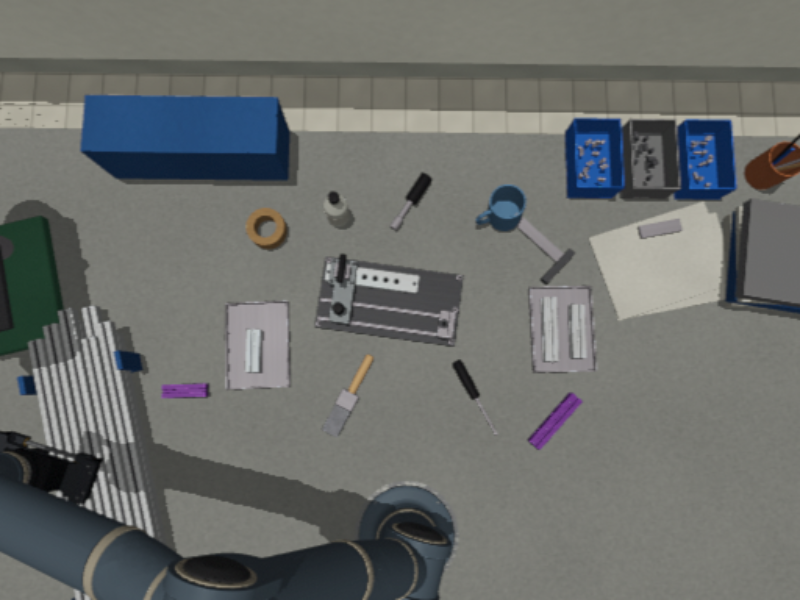

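View pics/side0.png

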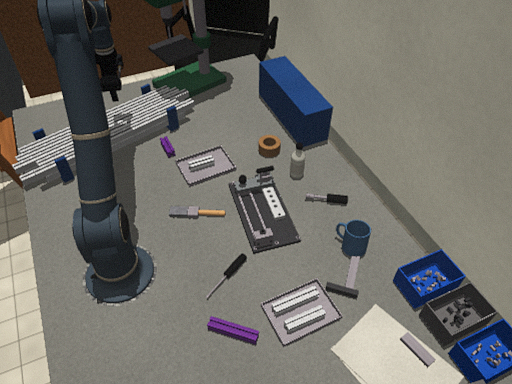

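Top view (800-px picture): the candidates are the lone profile in the left tray (253,351), two profiles in the right tray (550,328; 578,331), and purple look-alikes (185,390; 555,420). The lone aluminium one is the target. The stop is at the left end of the jig (knob at 338,308, tee at 342,268) and the end plate is on the right (445,323).

Run:
```python
from h import *
im,c=load('top0')
s=512/800
def rect(x0,y0,x1,y1,cond,z):
    x0,y0,x1,y1=[int(round(t*s)) for t in(x0,y0,x1,y1)]
    m=np.zeros(im.shape[:2],np.uint8); m[y0:y1,x0:x1]=cond[y0:y1,x0:x1]
    cs,_=cv2.findContours(m,cv2.RETR_EXTERNAL,cv2.CHAIN_APPROX_NONE); k=max(cs,key=cv2.contourArea)
    r=cv2.minAreaRect(k); b=cv2.boxPoints(r)
    P=np.array([ray(c,u,v,z)[:2] for u,v in b]); 
    e=[P[1]-P[0],P[2]-P[1]]; l=[np.linalg.norm(t) for t in e]; d=e[int(np.argmax(l))]
    return np.round(r[0],1),np.round(P.mean(0),4),np.round(l,4),round(np.degrees(np.arctan2(d[1],d[0])),1)
g=im.astype(int).sum(2)/3; sat=im.max(2).astype(int)-im.min(2)
print('lone',rect(232,310,284,380,(g>175),.033))
print('lone',rect(232,310,284,380,(g>190),.033))
print('st1',rect(537,290,562,368,(g>180),.033)); print('st2',rect(565,295,590,368,(g>180),.033))
print('rail',rect(352,262,430,300,(g>150),.030))
print('base',rect(300,245,475,355,(g<85),.012))
for n,u,v,z in[('knob',338,308,.088),('tee',342,268,.102),('plate',445,323,.062),('traytl',228,303,.018),('traybr',290,388,.018)]: print(n,ray(c,u*s,v*s,z))
a=im[int(240*s):int(400*s),int(215*s):int(480*s)][:,:,::-1]
cv2.imwrite('pics/crop1.png',cv2.resize(a,None,fx=4.6,fy=4.6,interpolation=cv2.INTER_CUBIC))
```

```text
lone (array([163., 224.]), array([0.4054, 0.3479]), array([0.0143, 0.0924]), np.float64(-177.8))
lone (array([163.5, 224. ]), array([0.4054, 0.3461]), array([0.0107, 0.0924]), np.float64(-177.8))
st1 (array([351. , 223.5]), array([ 0.4137, -0.3219]), array([0.0072, 0.0464]), np.float64(178.4))
st2 (array([368. , 203.5]), array([ 0.4862, -0.385 ]), array([0.0072, 0.0543]), np.float64(178.1))
rail (array([247.1, 178.7]), array([0.5724, 0.0505]), array([0.0396, 0.1434]), np.float64(-97.6))
base (array([259.5, 184. ]), array([0.5567, 0.0049]), array([0.0994, 0.26  ]), np.float64(-96.9))
knob [0.49633831 0.15606488 0.088     ]
tee [0.58345568 0.14800428 0.102     ]
plate [ 0.46827736 -0.08272224  0.062     ]
traytl [0.51455156 0.4174948  0.018     ]
traybr [0.32020819 0.26725099 0.018     ]
```

View pics/crop1.png

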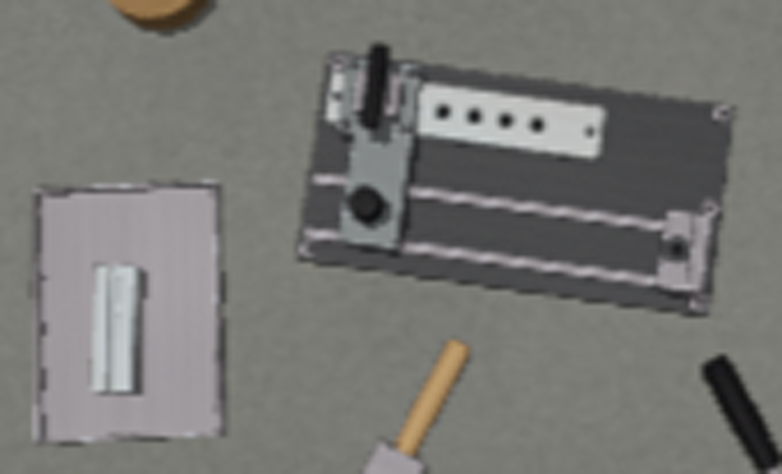

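Short profile is the lone one (length ≈ 96 mm measured, purple ones excluded); the jig's end plate lies towards world −y. Compute jig pose and first move.

```bash
cat >> h.py <<'E'
from scipy.spatial.transform import Rotation as Ro
def go(p,yaw=None):
    "prints turn about tool z (deg), then shift (mm) in tool axes after the turn; yaw = world angle of tool y"
    s=bot.read_state(); w,x,y,z=s['tool_rot']; R=Ro.from_quat([x,y,z,w]); M=R.as_matrix()
    cur=np.degrees(np.arctan2(M[1,1],M[0,1])); t=0
    if yaw is not None: t=-((yaw-cur+90)%180-90)
    M2=(R*Ro.from_rotvec([0,0,np.radians(t)])).as_matrix()
    print('t',s['time'],'pos',np.round(s['eef_pos'],4),'yaw',round(cur,2),'tilt',np.round(M[:,2],3),'F',np.round(s['force'],1),'w',round(s['width'],4),'q7',round(s['qpos'][6],2))
    print('  turn',round(t,2),'shift',np.round(1000*M2.T@(np.array(p)-s['eef_pos']),1))
E
python3 - <<'E'
from h import *
im,c=load('top0')
f=lambda x,y:(x/4.6+137,y/4.6+153)
C=np.array([ray(c,*f(x,y),.012)[:2] for x,y in[(328,55),(733,105),(708,312),(298,258)]])
print(np.round(C,4),C.mean(0)); 
print([np.linalg.norm(C[i]-C[(i+1)%4]) for i in range(4)])
u=C[0]+C[3]-C[1]-C[2]; print('jig y dir',np.degrees(np.arctan2(u[1],u[0])))
for z in(.018,.033): print(ray(c,*f(117,329),z))
k=ray(c,*f(368,205),.088);t=ray(c,*f(377,86),.102);print(k,t,np.degrees(np.arctan2(*(t-k)[1::-1])))
go([.405,.345,.25],92)
E
```

```text
[[ 0.6257  0.1941]
 [ 0.5884 -0.1309]
 [ 0.4225 -0.1099]
 [ 0.4619  0.2139]] [0.52462601 0.04183324]
[np.float64(0.3271159068924211), np.float64(0.1672835831571399), np.float64(0.32620013215464844), np.float64(0.16502707189645088)]
jig y dir 83.25890965590284
[0.40412711 0.35313516 0.018     ]
[0.40327943 0.34984669 0.033     ]
[0.49481518 0.1536901  0.088     ] [0.58284324 0.14772881 0.102     ] -3.874178378100609
t 0.1 pos [0.1836 0.6489 0.1816] yaw 74.2 tilt [-0.    -0.002 -1.   ] F [-0.3 -0.2  0.2] w 0.0869 q7 -0.08
  turn -17.8 shift [-210.6 -311.6  -68. ]
```

Emit:
{"name": "carry_out", "arguments": {"steps": [[[0,0,0],[0,0,-6],87],[[0,0,0],[0,0,-6],87],[[0,0,0],[0,0,-5.8],87],[[-20,-30,-7],[0,0,0],87],[[-20,-30,-7],[0,0,0],87],[[-20,-30,-7],[0,0,0],87],[[-20,-30,-7],[0,0,0],87],[[-20,-30,-7],[0,0,0],87],[[-20,-30,-7],[0,0,0],87],[[-20,-30,-7],[0,0,0],87],[[-20,-30,-7],[0,0,0],87],[[-20,-30,-7],[0,0,0],87],[[-20,-30,-5],[0,0,0],87],[[-10,-12,0],[0,0,0],87],[[0,0,0],[0,0,0],87],[[0,0,0],[0,0,0],87],[[0,0,0],[0,0,0],87]], "squeeze": 25}}

```text
time: 1.8
eef_pos: [0.4031, 0.3464, 0.2502]
tool_rot: [-0.001, -0.019, 1.0, 0.0]
force: [-0.3, -0.5, -0.7]
width: 0.087
```

Run:
```python
from h import *
go([.405,.348,.25],92)
im,c=snap('wrist','w1.png'); print({k:np.round(v,3) for k,v in c.items()})
```

```text
t 1.8 pos [0.4031 0.3464 0.2502] yaw 92.15 tilt [-0.001  0.    -1.   ] F [-0.3 -0.5 -0.7] w 0.087 q7 0.82
  turn 0.15 shift [-1.9  1.5  0.2]
{'fx': np.float64(266.997), 'fy': np.float64(266.997), 'cx': np.float64(255.678), 'cy': np.float64(193.686), 'camera_from_world': array([[-0.038,  0.999, -0.   , -0.332],
       [-0.967, -0.037, -0.253,  0.45 ],
       [-0.253, -0.01 ,  0.967, -0.349],
       [ 0.   ,  0.   ,  0.   ,  1.   ]])}
```

View pics/w1.png

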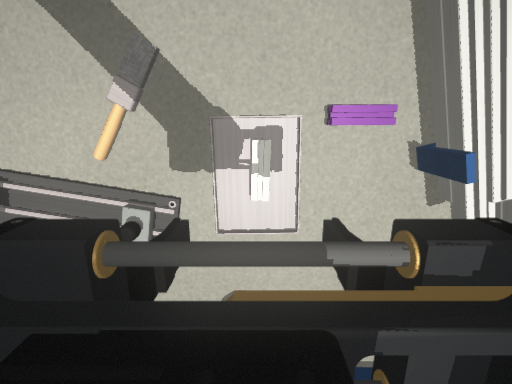

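The wrist picture shows the lone profile at columns ~250–271 and rows ~138–202, partly in the gripper's shadow; nothing purple is in the tray.

Run:
```python
from h import *
im,c=load('w1')
for z in(.033,): 
  P=[ray(c,u,v,z)[:2] for u,v in[(250,138),(271,138),(271,202),(250,202),(261,170)]]; print(np.round(P,4))
np.set_printoptions(linewidth=250)
print(im[125:215:4,240:282:1,1][:, ::1]//10)
P=[proj(c,[.404,.35,.033])]; print(P)
```

```text
[[0.3556 0.3367]
 [0.3544 0.3689]
 [0.4568 0.3743]
 [0.4581 0.34  ]
 [0.4046 0.3557]]
[[22 22 22 22 22 22 22 22 22 22 22 22 22 22 22 22 22 22 22 22 22 22 22 22 22 22 17 16 16 16 15 15 16 16 16 15 16 16 16 22 23 22]
 [14 15 15 15 15 15 15 15 15 15 15 15 15 15 13 13 13 13 13 12 13 13 12 13 13 13 13 13 13 13 13 13 13 13 13 13 13 13 13 13 13 13]
 [12 13 13 13 12 12 13 12 12 13 13 13 13 13 13 13 13 13 12 13 13 13 13 13 13 13 13 13 13 13 13 13 13 13 13 13 13 13 13 13 13 13]
 [12 13 13 13 12 12 13 12 12 13 13 13 13 13 13 13 13 13 13 12 13 13 12 12 13 13 13 13 13 13 13 13 13 13 13 13 13 13 13 13 13 13]
 [12 13 13 12 21 22 22 22 21 22 15 13 24 25 25 25 25 25 21 15 17 17 17 17 15 17 17 17 17 17 17 14 13 13 13 13 13 13 13 13 13 13]
 [12 13 13 21 22 22 22 22 22 22 15 13 24 25 25 25 25 21 17 17 17 17 17 17 15 17 17 17 17 17 17 14 13 13 13 13 13 13 13 13 13 13]
 [13 13 20 22 22 22 22 22 21 22 15 12 25 25 25 25 25 21 17 17 17 17 17 17 17 17 17 17 17 17 17 13 13 13 13 13 13 13 13 13 13 13]
 [12 13 21 22 22 22 22 22 22 22 15 12 25 25 25 25 25 21 17 17 17 17 17 16 17 17 17 17 17 17 17 14 13 13 13 13 1
[... 1291 characters left out ...]
 22 22 22 22 22]
 [22 22 22 22 22 22 22 22 22 22 19 25 25 25 25 25 25 24 25 25 25 25 24 25 25 25 25 25 24 23 22 22 22 22 22 22 22 22 22 22 22 22]
 [22 22 22 22 22 22 22 22 22 22 22 22 22 22 22 22 22 22 22 22 21 22 23 23 23 23 23 23 22 22 22 22 22 22 22 22 22 22 22 22 22 22]
 [22 22 22 22 22 22 22 22 22 22 22 22 22 22 22 22 22 21 22 22 21 22 22 22 22 22 22 22 22 22 22 22 22 22 22 22 22 22 22 22 21 22]
 [22 21 22 22 22 22 22 22 22 22 22 22 22 22 22 22 21 21 22 22 21 22 22 22 22 22 22 22 22 22 22 22 22 22 22 22 22 22 22 21 21 22]
 [21 21 22 22 22 22 22 22 22 22 22 22 22 22 22 22 22 21 21 21 21 22 22 22 22 22 21 22 22 22 22 21 21 22 22 22 22 22 22 21 21 22]]
[array([257.41074445, 169.50006208])]
```

Run:
```python
from h import *
im,c=load('w1')
a,b=ray(c,262,139,.033),ray(c,260.2,199,.033); d=b-a; y=np.degrees(np.arctan2(d[1],d[0])); m=(a+b)/2
print(a,b,np.linalg.norm(d),y); go([m[0],m[1],.016],y+90)
```

```text
[0.35638187 0.3551868  0.033     ] [0.45233758 0.3564575  0.033     ] 0.09596411671955385 0.7586985820560708
t 1.85 pos [0.4032 0.3464 0.2502] yaw 92.17 tilt [-0.001 -0.    -1.   ] F [-0.2  1.2  1.3] w 0.0871 q7 0.82
  turn 1.41 shift [ -1.5   9.4 234.2]
```

Emit:
{"name": "carry_out", "arguments": {"steps": [[[-1.5,9,0],[0,0,1.4],87],[[0,0,30],[0,0,0],87],[[0,0,30],[0,0,0],87],[[0,0,30],[0,0,0],87],[[0,0,30],[0,0,0],87],[[0,0,30],[0,0,0],87],[[0,0,30],[0,0,0],87],[[0,0,20],[0,0,0],87],[[0,0,15],[0,0,0],87],[[0,0,10],[0,0,0],87],[[0,0,9],[0,0,0],87],[[0,0,0],[0,0,0],87],[[0,0,0],[0,0,0],87],[[0,0,0],[0,0,0],20],[[0,0,0],[0,0,0],20],[[0,0,0],[0,0,0],20],[[0,0,0],[0,0,0],20],[[0,0,0],[0,0,0],20],[[0,0,0],[0,0,0],20],[[0,0,0],[0,0,0],20]]}}

```text
time: 3.85
eef_pos: [0.4057, 0.3541, 0.0165]
tool_rot: [-0.0, -0.005, 1.0, 0.0]
force: [-0.2, 0.9, 0.5]
width: 0.0386
```

Emit:
{"name": "carry_out", "arguments": {"steps": [[[0,0,0],[0,0,0],20],[[0,0,0],[0,0,0],20],[[0,0,0],[0,0,0],20],[[0,0,0],[0,0,0],20],[[0,0,-5],[0,0,0],20],[[0,0,-10],[0,0,0],20],[[0,0,-20],[0,0,0],20],[[0,0,-30],[0,0,0],20],[[0,0,-40],[0,0,0],20],[[0,0,-40],[0,0,0],20],[[0,0,-35],[0,0,0],20],[[0,0,0],[0,0,0],20],[[0,0,0],[0,0,0],20],[[0,0,0],[0,0,0],20]]}}

```text
time: 5.25
eef_pos: [0.405, 0.3534, 0.1958]
tool_rot: [-0.001, -0.005, 1.0, -0.001]
force: [-1.0, 0.0, -0.2]
width: 0.0199
```

```bash
cat >> h.py <<'E'
J0=np.array([.526,.0432]);JY=83.26
def jig(x,y,z):
    a=np.radians(JY-90); return np.array([J0[0]+x*np.cos(a)-y*np.sin(a),J0[1]+x*np.sin(a)+y*np.cos(a),z])
E
python3 - <<'E'
from h import *
print(jig(-42,-30,0) if 0 else jig(-.042,-.03,.2)); go(jig(-.042,-.03,.2),JY-90)
im,c=snap('wrist','w2.png')
g=im[60:300,100:420]
cv2.imwrite('pics/w2c.png',cv2.resize(g[:,:,::-1],None,fx=2,fy=2))
E
```

```text
[0.48076934 0.01833662 0.2       ]
t 5.25 pos [0.405  0.3534 0.1958] yaw 90.6 tilt [-0.001 -0.001 -1.   ] F [-1.   0.  -0.2] w 0.0199 q7 0.79
  turn -82.66 shift [ 323.8 -114.6   -3.9]
```

View pics/w2c.png

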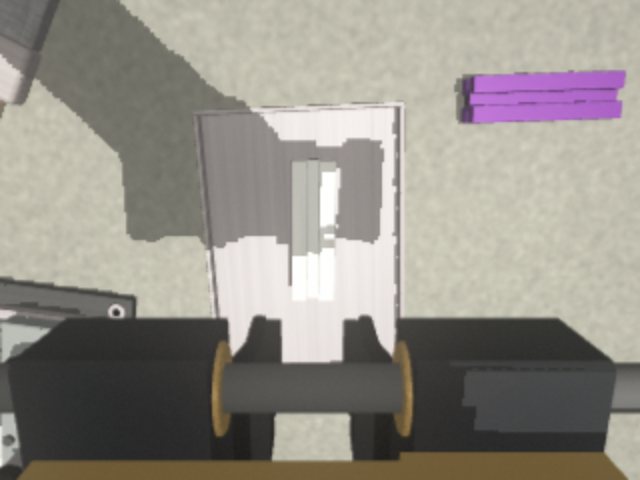

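The picture shows the profile still in the tray, crop (292–340, 160–300): the fingers closed without it. Recompute its place.

Run:
```python
from h import *
im,c=load('w2')
f=lambda x,y:((x+.5)/2-.5+100,(y+.5)/2-.5+60)
P=np.array([ray(c,*f(*q),.033) for q in[(292,160),(340,160),(335,300),(292,300)]]);print(np.round(P,4),P.mean(0))
T=np.array(c['camera_from_world']); print(-T[:3,:3].T@T[:3,3])
print('tcp at proj',proj(c,bot.read_state()['eef_pos']),'grasp',proj(c,bot.read_state()['eef_pos']+[0,0,.019]))
print('tray?',[np.round(ray(c,*f(*q),.018),3) for q in[(195,113),(403,104)]])
for n in['side','top']: snap(n,n+'1.png')
a,cs=load('side1'); print(proj(cs,[.405,.355,.033]),proj(cs,[.405,.353,.196]))
g=a[80:230,70:300]; cv2.imwrite('pics/s1c.png',cv2.resize(g[:,:,::-1],None,fx=3.4,fy=3.4,interpolation=cv2.INTER_CUBIC))
```

```text
[[0.3567 0.3402 0.033 ]
 [0.3564 0.3723 0.033 ]
 [0.4549 0.3711 0.033 ]
 [0.4552 0.3403 0.033 ]] [0.40580961 0.35596987 0.033     ]
[0.33591582 0.35377747 0.39735094]
tcp at proj [254.56130305 213.25021505] grasp [254.41811255 221.70246654]
tray? [array([0.327, 0.273, 0.018]), array([0.319, 0.415, 0.018])]
[200.01464198 160.65996055] [196.34894121 128.47250241]
```

View pics/s1c.png

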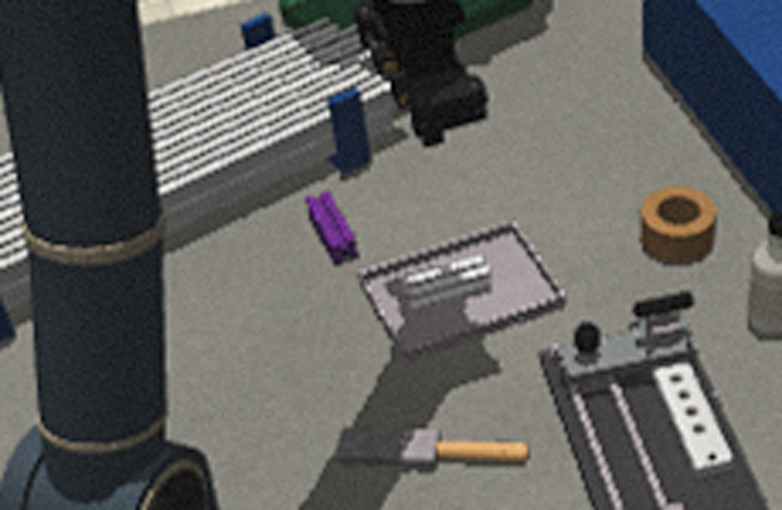

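Side view agrees with the position: the profile is unmoved at about (0.406, 0.356), so the tips alone slipped off it. Grip deeper.

Emit:
{"name": "carry_out", "arguments": {"steps": [[[0,2,0],[0,0,0],87],[[0,0,0],[0,0,0],87],[[0,0,30],[0,0,0],87],[[0,0,40],[0,0,0],87],[[0,0,40],[0,0,0],87],[[0,0,35],[0,0,0],87],[[0,0,20],[0,0,0],87],[[0,0,14],[0,0,0],87],[[0,0,8],[0,0,0],87],[[0,0,0],[0,0,0],87],[[0,0,0],[0,0,0],25],[[0,0,0],[0,0,0],25],[[0,0,0],[0,0,0],25],[[0,0,0],[0,0,0],25],[[0,0,0],[0,0,0],25],[[0,0,0],[0,0,0],25],[[0,0,0],[0,0,0],25],[[0,0,0],[0,0,0],25],[[0,0,0],[0,0,0],25],[[0,0,0],[0,0,0],25]], "squeeze": 40}}

```text
time: 7.4
eef_pos: [0.4057, 0.3561, 0.0095]
tool_rot: [-0.0, -0.005, 1.0, 0.0]
force: [0.9, 0.0, -0.3]
width: 0.026
```

Emit:
{"name": "carry_out", "arguments": {"steps": [[[0,0,0],[0,0,0],25],[[0,0,-2],[0,0,0],25],[[0,0,-4],[0,0,0],25],[[0,0,-4],[0,0,0],25],[[0,0,0],[0,0,0],25]]}}

```text
time: 7.9
eef_pos: [0.4062, 0.3566, 0.0204]
tool_rot: [0.001, -0.005, 1.0, 0.001]
force: [0.5, 0.2, 0.3]
width: 0.0251
```

Width 25 mm again, so nothing was gripped; look closely before continuing.

Run:
```python
from h import *
w,cw=snap('wrist','w3.png'); s,cs=snap('side','s3.png'); t,ct=snap('top','t3.png')
print(proj(cs,[.406,.356,.02]),proj(cw,[.406,.356,.02]),proj(ct,[.406,.356,.02]))
a=cv2.resize(w[150:342,100:420],(800,300),interpolation=cv2.INTER_CUBIC); a=cv2.resize(w[150:350,128:395],(400,300),interpolation=cv2.INTER_CUBIC)
d=cv2.resize(t[180:255,120:220],(400,300),interpolation=cv2.INTER_CUBIC)
b=cv2.resize(s[120:195,125:325],(800,300),interpolation=cv2.INTER_CUBIC)
cv2.imwrite('pics/c3.png',np.vstack([np.hstack([a,d]),b])[:,:,::-1])
```

```text
[200.45177026 162.82581263] [253.96364221 213.18806003] [161.53594881 223.95881525]
```

View pics/c3.png

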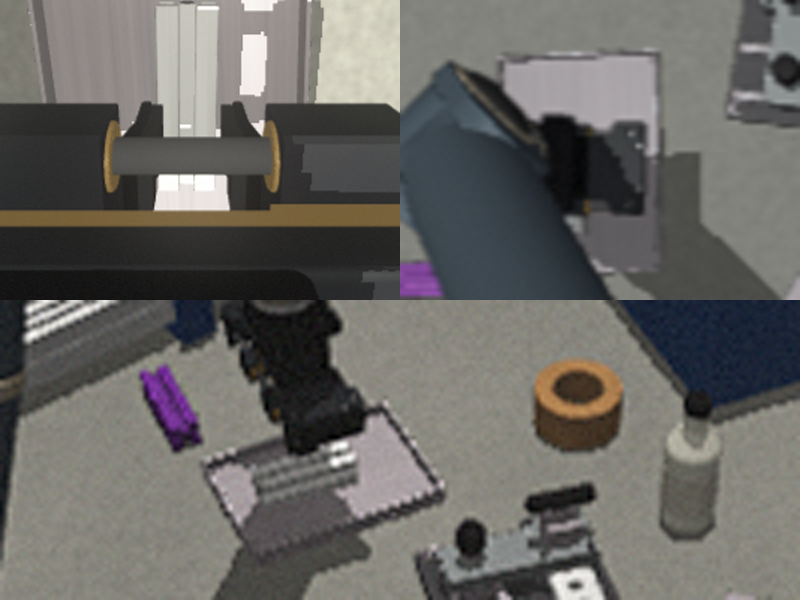

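In the side crop (lower) the fingertips sit at (310,445) above the profile (305,475). The wrist view also shows the tips at row ~219, while the reported TCP projects to row 213 (its front edge to ~201), and the finger gap looks like a depth of 0.17 m where 0.21 was expected. So the real tips are about 35 mm higher than the reported TCP. I'll open and feel downwards in small steps.

Emit:
{"name": "carry_out", "arguments": {"steps": [[[0,0,-5],[0,0,0],87],[[0,0,0],[0,0,0],87],[[0,0,0],[0,0,0],87],[[0,0,0],[0,0,0],87],[[0,0,0],[0,0,0],87],[[0,0,0],[0,0,0],87],[[0,0,10],[0,0,0],87],[[0,0,5],[0,0,0],87],[[0,0,5],[0,0,0],87],[[0,0,0],[0,0,0],87],[[0,0,0],[0,0,0],87]]}}

```text
time: 9.15
eef_pos: [0.4056, 0.356, 0.0043]
tool_rot: [-0.0, -0.005, 1.0, -0.0]
force: [-0.6, -0.2, -0.1]
width: 0.0866
```

Emit:
{"name": "carry_out", "arguments": {"steps": [[[0,0,3],[0,0,0],87],[[0,0,3],[0,0,0],87],[[0,0,0],[0,0,0],87],[[0,0,0],[0,0,0],87]]}}

```text
time: 9.55
eef_pos: [0.4057, 0.3561, -0.0015]
tool_rot: [-0.0, -0.005, 1.0, 0.0]
force: [0.1, -0.0, -0.8]
width: 0.087
```

Emit:
{"name": "carry_out", "arguments": {"steps": [[[0,0,3],[0,0,0],87],[[0,0,3],[0,0,0],87],[[0,0,0],[0,0,0],87],[[0,0,0],[0,0,0],87]]}}

```text
time: 9.95
eef_pos: [0.4056, 0.356, -0.0076]
tool_rot: [-0.0, -0.005, 1.0, -0.0]
force: [0.1, -0.2, -0.1]
width: 0.0873
```

Confirmed: the reported TCP is below the tray floor with no contact. Continue.

Emit:
{"name": "carry_out", "arguments": {"steps": [[[0,0,3],[0,0,0],87],[[0,0,3],[0,0,0],87],[[0,0,0],[0,0,0],87],[[0,0,0],[0,0,0],87]]}}

```text
time: 10.35
eef_pos: [0.4056, 0.356, -0.0136]
tool_rot: [-0.0, -0.005, 1.0, -0.0]
force: [-0.2, 0.2, -0.2]
width: 0.0867
```

Emit:
{"name": "carry_out", "arguments": {"steps": [[[0,0,2],[0,0,0],87],[[0,0,2],[0,0,0],87],[[0,0,0],[0,0,0],87],[[0,0,0],[0,0,0],87]]}}

```text
time: 10.75
eef_pos: [0.4056, 0.356, -0.0175]
tool_rot: [-0.0, -0.005, 1.0, -0.0]
force: [-0.8, -0.2, 0.1]
width: 0.0871
```

Emit:
{"name": "carry_out", "arguments": {"steps": [[[0,0,2],[0,0,0],87],[[0,0,2],[0,0,0],87],[[0,0,0],[0,0,0],87],[[0,0,0],[0,0,0],87]]}}

```text
time: 11.15
eef_pos: [0.4056, 0.356, -0.0216]
tool_rot: [-0.0, -0.005, 1.0, -0.0]
force: [-0.2, 0.5, -0.5]
width: 0.087
```

Emit:
{"name": "carry_out", "arguments": {"steps": [[[0,0,2],[0,0,0],87],[[0,0,1],[0,0,0],87],[[0,0,0],[0,0,0],87]]}}

```text
time: 11.45
eef_pos: [0.4056, 0.356, -0.0246]
tool_rot: [-0.0, -0.005, 1.0, -0.0]
force: [0.8, 0.1, 0.2]
width: 0.0871
```

Emit:
{"name": "carry_out", "arguments": {"steps": [[[0,0,1],[0,0,0],87],[[0,0,1],[0,0,0],87],[[0,0,0],[0,0,0],87]]}}

```text
time: 11.75
eef_pos: [0.4056, 0.356, -0.0266]
tool_rot: [-0.0, -0.005, 1.0, -0.0]
force: [-0.3, 0.6, -1.3]
width: 0.0869
```

Emit:
{"name": "carry_out", "arguments": {"steps": [[[0,0,1],[0,0,0],87],[[0,0,1],[0,0,0],87],[[0,0,0],[0,0,0],87]]}}

```text
time: 12.05
eef_pos: [0.4056, 0.356, -0.0286]
tool_rot: [-0.0, -0.005, 1.0, -0.0]
force: [-0.2, 0.1, 0.1]
width: 0.0874
```

Emit:
{"name": "carry_out", "arguments": {"steps": [[[0,0,0],[0,0,0],25],[[0,0,0],[0,0,0],25],[[0,0,0],[0,0,0],25],[[0,0,0],[0,0,0],25],[[0,0,0],[0,0,0],25],[[0,0,0],[0,0,0],25],[[0,0,0],[0,0,0],25],[[0,0,0],[0,0,0],25],[[0,0,0],[0,0,0],25],[[0,0,0],[0,0,0],25]], "squeeze": 30}}

```text
time: 13.05
eef_pos: [0.4057, 0.3559, -0.0285]
tool_rot: [-0.0, -0.005, 1.0, -0.0]
force: [0.3, 0.1, -0.5]
width: 0.0296
```

Emit:
{"name": "carry_out", "arguments": {"steps": [[[0,0,0],[0,0,0],20],[[0,0,-3],[0,0,0],20],[[0,0,-5],[0,0,0],20],[[0,0,-5],[0,0,0],20],[[0,0,0],[0,0,0],20],[[0,0,0],[0,0,0],20]]}}

```text
time: 13.65
eef_pos: [0.4058, 0.3563, -0.0151]
tool_rot: [0.0, -0.005, 1.0, 0.0]
force: [-0.3, 0.3, -0.1]
width: 0.0299
```

Gripped at 30 mm and held on lifting; the fingertips sit some 35–45 mm above the reported TCP. I'll use profile underside = reported z + 31.5 mm. Lift and turn.

Emit:
{"name": "carry_out", "arguments": {"steps": [[[0,0,-20],[0,0,0],20],[[0,0,-30],[0,0,0],20],[[0,0,-35],[0,0,0],20],[[0,0,-40],[0,0,0],20],[[0,0,-40],[0,0,0],20],[[0,0,0],[0,0,7],20],[[0,0,0],[0,0,7],20],[[0,0,0],[0,0,7],20],[[0,0,0],[0,0,7],20],[[0,0,0],[0,0,7],20],[[0,0,0],[0,0,7],20],[[0,0,0],[0,0,7],20],[[0,0,0],[0,0,7],20],[[0,0,0],[0,0,7],20],[[0,0,0],[0,0,7],20],[[0,0,0],[0,0,7],20],[[0,0,0],[0,0,7],20],[[0,0,0],[0,0,7],20],[[0,0,0],[0,0,6.3],20]]}}

```text
time: 15.55
eef_pos: [0.4054, 0.3559, 0.1493]
tool_rot: [-0.0, 0.749, 0.663, -0.0]
force: [0.0, -0.3, -0.0]
width: 0.0298
```

Run:
```python
from h import *
go(jig(-.042,-.03,.15),JY-90)
```

```text
t 15.55 pos [0.4054 0.3559 0.1493] yaw -6.97 tilt [-0.001 -0.    -1.   ] F [ 0.  -0.3 -0. ] w 0.0298 q7 -0.81
  turn -0.23 shift [-326.4  114.5   -0.6]
```

Emit:
{"name": "carry_out", "arguments": {"steps": [[[-20,7,0],[0,0,0],20],[[-32,11,0],[0,0,0],20],[[-32,11,0],[0,0,0],20],[[-32,11,0],[0,0,0],20],[[-32,11,0],[0,0,0],20],[[-32,11,0],[0,0,0],20],[[-32,11,0],[0,0,0],20],[[-32,11,0],[0,0,0],20],[[-32,11,0],[0,0,0],20],[[-30,11,0],[0,0,0],20],[[-20,8.5,0],[0,0,0],20],[[0,0,0],[0,0,0],20],[[0,0,0],[0,0,0],20],[[0,0,0],[0,0,0],20]]}}

```text
time: 16.95
eef_pos: [0.481, 0.0203, 0.1493]
tool_rot: [-0.0, 0.747, 0.665, -0.0]
force: [0.2, 0.1, -0.9]
width: 0.0295
```

Run:
```python
from h import *
go(jig(-.042,-.03,.15),JY-90)
w,cw=snap('wrist','w4.png'); s,cs=snap('side','s4.png'); t,ct=snap('top','t4.png')
d={k:proj(cw,jig(*p)).round(1).tolist() for k,p in dict(bl=(-.085,.165,.012),br=(-.085,-.165,.012),tl=(.085,.165,.012),plate=(-.042,-.14,.062),knob=(-.042,.11,.088),hole=(.045,-.01,.03),hole4=(.045,.065,.03)).items()};print(d)
p=bot.read_state()['eef_pos']; print([proj(cs,p+[0,0,h]).round(1).tolist() for h in(.0315,.0615)],[proj(ct,p+[0,0,.0615]).round(1)])
b=cv2.resize(s[80:260,150:330],(300,300),interpolation=cv2.INTER_CUBIC)
cv2.imwrite('pics/c4.png',np.hstack([cv2.resize(w,(500,375)),np.vstack([b,np.zeros((75,300,3),np.uint8)])])[:,:,::-1])
```

```text
t 16.95 pos [0.481  0.0203 0.1493] yaw -6.59 tilt [-0.001  0.001 -1.   ] F [ 0.2  0.1 -0.9] w 0.0295 q7 -0.11
  turn 0.15 shift [-1.9  0.  -0.7]
{'bl': [217.7, 8.7], 'br': [225.5, 273.4], 'tl': [371.0, 9.0], 'plate': [255.6, 277.6], 'knob': [256.3, 44.2], 'hole': [327.8, 168.0], 'hole4': [332.5, 102.8]}
[[253.1, 185.7], [253.2, 179.3]] [array([256.8, 197.3])]
```

View pics/c4.png

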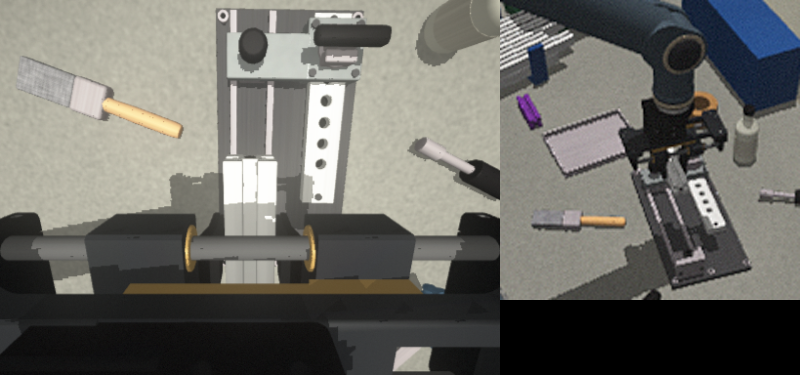

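The profile is held along the channel direction. Jig seen at base corners (217,10), (367,12) and rail holes (327,101)…(320,163) in the 500-px picture. Refine the jig pose from the holes.

Run:
```python
from h import *
im,c=load('w4'); g=cv2.cvtColor(im,cv2.COLOR_RGB2GRAY)
def holes(g,box,c,amin,amax):
    x0,y0,x1,y1=box; m=(g[y0:y1,x0:x1]<110).astype(np.uint8)
    n,l,st,ce=cv2.connectedComponentsWithStats(m); out=[]
    for i in range(1,n):
        if amin<st[i,4]<amax: p=ce[i]+[x0,y0]; out.append(p); print(p.round(1),st[i,4],ray(c,*p,.03).round(4))
    return np.array([ray(c,*p,.03)[:2] for p in out])
print('wrist');P=holes(g,(318,85,350,180),c,20,200)
d=P[0]-P[-1];print(np.degrees(np.arctan2(d[1],d[0])),np.linalg.norm(d))
im,c=load('top0'); g=cv2.cvtColor(im,cv2.COLOR_RGB2GRAY)
print('top');P=holes(g,(229,172,262,190),c,3,30)
im,c=load('w4')
for n,u,v,z in[('bl',222.2,10.2,.012),('tl',375.8,12.3,.012),('knob',259,45,.088),('chanL',238,150,.022),('chanL2',238,90,.022),('R',276,90,.022),('R2',276,150,.022)]: print(n,ray(c,u,v,z).round(4))
for n,p in dict(bl=(-.085,.165,.012),tl=(.085,.165,.012),knob=(-.042,.11,.088)).items(): print(n,jig(*p).round(4))
```

```text
wrist
[331.9 103.3] 53 [0.5776 0.1019 0.03  ]
[330.1 125.4] 49 [0.5744 0.0777 0.03  ]
[328.4 146.5] 41 [0.5715 0.0537 0.03  ]
[326.5 166.9] 37 [0.5681 0.0295 0.03  ]
82.50768768058816 0.07302150633260161
top
[232.9 176.9] 8 [0.5786 0.1021 0.03  ]
[239.7 178. ] 7 [0.5748 0.0773 0.03  ]
[246.4 178.8] 5 [0.5721 0.053  0.03  ]
[253.2 179.8] 6 [0.5685 0.0284 0.03  ]
bl [0.4657 0.215  0.012 ]
tl [0.635  0.1932 0.012 ]
knob [0.4995 0.1565 0.088 ]
chanL [0.4637 0.0612 0.022 ]
chanL2 [0.4727 0.1293 0.022 ]
R [0.5163 0.1243 0.022 ]
R2 [0.5098 0.0559 0.022 ]
bl [0.461 0.217 0.012]
tl [0.6298 0.1971 0.012 ]
knob [0.4972 0.1574 0.088 ]
```

Run:
```python
from h import *
im,c=load('w4'); g=cv2.cvtColor(im,cv2.COLOR_RGB2GRAY).astype(int)
print(g[120,225:290]); print(g[185,225:290]); print(g[200,225:290])
```

```text
[117 115 112 113 114 116 117 116 113 116 104 203 220 223 226 227 231 146
 113 115 114 115 113 112 114 113 112 110 113 116 115 113 114 113 113 114
 114 113 115 114 115 112 114 114 117 116 113 102 206 221 223 226 225 228
 151 116 116 117 117 117 117 116 115 116 118]
[ 92  92  92 158 248 254 254 254 254 254 254 254 254 254 254 254 254 254
 254 254 254 254 247 172 251 254 254 254 254 254 254 254 254 254 254 254
 254 254 217 247 254 254 254 254 254 254 254 254 254 254 254 254 254 254
 254 254 254 248 156 100  98  98  97  98  98]
[ 89  90  90  96 243 254 254 254 254 254 254 254 254 254 254 254 254 254
 254 254 253 254 247 181 251 253 253 253 253 253 253 253 253 253 253 253
 214 175 194 250 254 254 254 254 254 254 254 254 254 254 254 253 254 254
 253 253 253 242 157 124 125 125 127 127 125]
```

Run:
```python
from h import *
im,c=load('w4'); g=cv2.cvtColor(im,cv2.COLOR_RGB2GRAY).astype(int)
Q=[]
for r in range(84,156,4):
    i=np.where(g[r,225:290]>170)[0]+225
    L=i[i<257];R=i[i>=257]
    if len(L) and len(R) and len(L)<10 and len(R)<10: Q.append(ray(c,(L.mean()+R.mean())/2,r,.022))
Q=np.array(Q);f=np.polyfit(Q[:,1],Q[:,0],1);print(len(Q),f,90-np.degrees(np.arctan(f[0])),'res',np.std(np.polyval(f,Q[:,1])-Q[:,0]))
print('channel x at y=.02,.1:',np.polyval(f,[.02,.1]))
p=[ray(c,u,v,.2105)[:2] for u,v in[(255.9,165),(256,205)]];print('profile',p, 'tcp',bot.read_state()['eef_pos'])
i,ct=load('t4')
for z in(.012,):
  a=np.radians(-7.5);J=np.array([.526,.044])
  print('est chan x at y .02,.1',[J[0]-.042*np.cos(a)-yj*np.sin(a) for yj in(-.0297,.0507)])
```

```text
17 [0.13020849 0.478555  ] 82.58134100055354 res 0.00021428723130902092
channel x at y=.02,.1: [0.48115917 0.49157585]
profile [array([0.48683969, 0.06897631]), array([0.48436264, 0.04699486])] tcp [0.48112272 0.02011752 0.14941763]
est chan x at y .02,.1 [np.float64(0.4804826879133644), np.float64(0.4909769937678566)]
```

Emit:
{"name": "carry_out", "arguments": {"steps": [[[0,0,0],[0,0,0.8],20],[[0,0,20],[0,0,0],20],[[0,0,30],[0,0,0],20],[[0,0,30],[0,0,0],20],[[0,0,30],[0,0,0],20],[[0,0,20],[0,0,0],20],[[0,0,15],[0,0,0],20],[[0,0,7],[0,0,0],20],[[0,0,0],[0,0,0],20],[[0,0,0],[0,0,0],20]]}}

```text
time: 18.1
eef_pos: [0.482, 0.0191, -0.0019]
tool_rot: [0.0, 0.752, 0.659, 0.0]
force: [-0.7, -0.2, -0.8]
width: 0.0302
```

Emit:
{"name": "carry_out", "arguments": {"steps": [[[0,0,3],[0,0,0],20],[[0,0,2],[0,0,0],20],[[0,0,2],[0,0,0],20],[[0,0,0],[0,0,0],20]]}}

```text
time: 18.5
eef_pos: [0.4813, 0.019, -0.0095]
tool_rot: [-0.0, 0.752, 0.659, -0.0]
force: [0.7, -0.1, -1.2]
width: 0.03
```

Emit:
{"name": "carry_out", "arguments": {"steps": [[[0,0,1.5],[0,0,0],20],[[0,0,1.5],[0,0,0],20],[[0,0,0],[0,0,0],20]]}}

```text
time: 18.8
eef_pos: [0.4812, 0.0189, -0.0127]
tool_rot: [-0.0, 0.752, 0.659, -0.0]
force: [-0.4, -1.1, -0.4]
width: 0.0298
```

Emit:
{"name": "carry_out", "arguments": {"steps": [[[0,0,1.5],[0,0,0],20],[[0,0,1.5],[0,0,0],20],[[0,0,0],[0,0,0],20]]}}

```text
time: 19.1
eef_pos: [0.4812, 0.019, -0.0157]
tool_rot: [-0.0, 0.752, 0.659, -0.0]
force: [0.7, 0.1, -0.2]
width: 0.0299
```

Emit:
{"name": "carry_out", "arguments": {"steps": [[[0,0,1],[0,0,0],20],[[0,0,1],[0,0,0],20],[[0,0,0],[0,0,0],20],[[0,0,0],[0,0,0],20]]}}

```text
time: 19.5
eef_pos: [0.4813, 0.0189, -0.0175]
tool_rot: [-0.0, 0.752, 0.659, -0.0]
force: [-0.8, -0.1, 0.3]
width: 0.0299
```

Emit:
{"name": "carry_out", "arguments": {"steps": [[[0,0,1],[0,0,0],20],[[0,0,1],[0,0,0],20],[[0,0,0],[0,0,0],20]]}}

```text
time: 19.8
eef_pos: [0.4814, 0.019, -0.0178]
tool_rot: [-0.001, 0.752, 0.659, 0.0]
force: [-4.2, 0.4, 20.5]
width: 0.0298
```

Emit:
{"name": "carry_out", "arguments": {"steps": [[[0,0,1],[0,0,0],20],[[0,0,0],[0,0,0],20]]}}

```text
time: 20.0
eef_pos: [0.4814, 0.0191, -0.0179]
tool_rot: [-0.001, 0.752, 0.659, 0.001]
force: [-7.7, 0.1, 31.2]
width: 0.0297
```

Floor contact (the profile within the walls). Ease up 2 mm, release, and rise.

Emit:
{"name": "carry_out", "arguments": {"steps": [[[0,0,-2],[0,0,0],20],[[0,0,-0.5],[0,0,0],20],[[0,0,0],[0,0,0],60],[[0,0,0],[0,0,0],60],[[0,0,0],[0,0,0],60],[[0,0,0],[0,0,0],60],[[0,0,0],[0,0,0],60],[[0,0,-20],[0,0,0],60],[[0,0,-40],[0,0,0],60],[[0,0,-40],[0,0,0],60],[[0,0,-40],[0,0,0],60],[[0,0,-30],[0,0,0],60],[[0,0,0],[0,0,0],60],[[0,0,0],[0,0,0],60]]}}

```text
time: 21.4
eef_pos: [0.4799, 0.0192, 0.1514]
tool_rot: [-0.001, 0.752, 0.66, -0.001]
force: [-0.0, 0.5, -1.0]
width: 0.06
```

```bash
sed -i 's/^J0=.*/J0=np.array([.5263,.0442]);JY=82.5/' h.py
python3 - <<'E'
from h import *
print(jig(.045,.115,.15)); go(jig(.045,.115,.15),JY)
w,cw=snap('wrist','w5.png')
for n,p in dict(tee=(.045,.115,.102),knob=(-.042,.11,.088),stopface=(-.042,.085,.048),pend=(-.042,.02,.042)).items(): print(n,proj(cw,jig(*p)).round(1))
cv2.imwrite('pics/c5.png',cv2.resize(w[0:260,180:440],(600,600),interpolation=cv2.INTER_CUBIC)[:,:,::-1])
E
```

```text
[0.58592553 0.15234248 0.15      ]
t 21.4 pos [0.4799 0.0192 0.1514] yaw -7.47 tilt [-0.002  0.    -1.   ] F [-0.   0.5 -1. ] w 0.06 q7 -0.12
  turn -89.97 shift [-87.8 145.8   1.2]
tee [361.2  29.9]
knob [257.   41.5]
stopface [256.9  78.9]
pend [256.8 140.8]
```

View pics/c5.png

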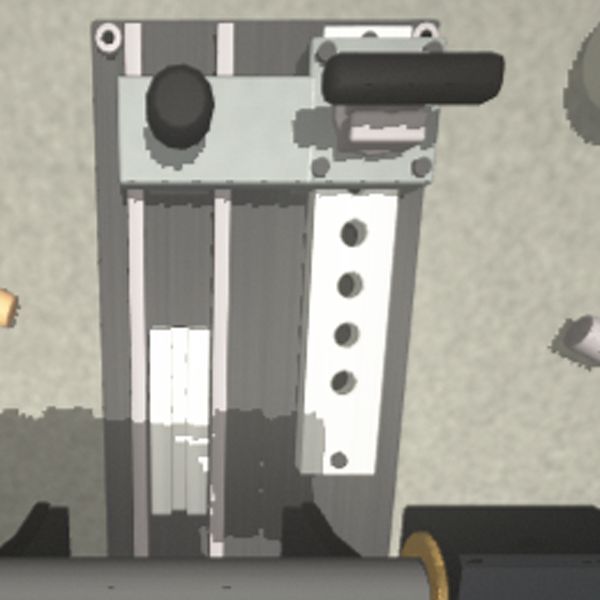

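Profile lies in the channel (crop 150–210 × 328–515). The tee bar's centre is at about (414,78) and the knob at (180,105). Check tip height offset, tee and bottle positions numerically.

Run:
```python
from h import *
im,c=load('w5'); s=bot.read_state(); w,x,y,z=s['tool_rot']; M=Ro.from_quat([x,y,z,w]).as_matrix()
for h in(.0,.03,.035,.04,.045): print(h,[proj(c,s['eef_pos']+M@np.array([sx,sy,-h])).round(1).tolist() for sx,sy in((-.0095,-.03),(-.0095,.03),(.0095,-.03),(.0095,.03))])
g=cv2.cvtColor(im,cv2.COLOR_RGB2GRAY)
np.set_printoptions(linewidth=200)
for r in(216,220,225,232,238): print(r,np.where(g[r,180:340]<45)[0]+180)
i,ct=load('t4')
print('bottle top',ray(ct,333*.64,197*.64,.150),'bottle base centre',ray(ct,340*.64,218*.64,.1))
for z in(.102,.094): print('tee',ray(c,359.4,33.8,z),ray(c,180+414/2.308,68/2.308,.102))
```

```text
0.0 [[218.0, 225.6], [292.2, 225.6], [217.2, 203.1], [293.0, 203.1]]
0.03 [[212.2, 241.5], [297.8, 241.5], [211.0, 215.8], [299.0, 215.8]]
0.035 [[211.0, 244.6], [298.9, 244.6], [209.8, 218.3], [300.1, 218.4]]
0.04 [[209.8, 247.9], [300.1, 247.9], [208.5, 221.0], [301.4, 221.0]]
0.045 [[208.5, 251.4], [301.4, 251.4], [207.2, 223.8], [302.7, 223.9]]
216 []
220 [195 196 197 198 199 200]
225 [192 193 194 195 196 197 198 199 204 208]
232 [187 188 189 190 191 192 193 194 195 196 197 198 199 201 202 203 204 205 206 207 208 209]
238 [180 181 182 183 184 185 186 187 188 189 190 191 192 193 194 195 196 197 198 199 200 201 202 203 204 205 206 207 208 209 321 323 324 325 326 327 328 329 330 331]
bottle top [0.72940023 0.16696914 0.15      ] bottle base centre [0.69739796 0.15487447 0.1       ]
tee [0.58436968 0.14959245 0.102     ] [0.58445087 0.15284209 0.102     ]
tee [0.58738542 0.15151879 0.094     ] [0.58445087 0.15284209 0.102     ]
```

Tips are ~37 mm above the reported TCP (finger edge at column 209.5, row 219). Bottle at about (0.71, 0.155), tee at (0.5855, 0.152). Turn the jaws along jig y and go over the tee.

Emit:
{"name": "carry_out", "arguments": {"steps": [[[0,0,0],[0,0,-8.2],50],[[0,0,0],[0,0,-8.2],50],[[0,0,0],[0,0,-8.2],50],[[0,0,0],[0,0,-8.2],50],[[0,0,0],[0,0,-8.2],50],[[0,0,0],[0,0,-8.2],50],[[0,0,0],[0,0,-8.2],50],[[0,0,0],[0,0,-8.2],50],[[0,0,0],[0,0,-8.2],50],[[0,0,0],[0,0,-8.2],50],[[0,0,0],[0,0,-8],50],[[-18,29,0],[0,0,0],50],[[-24,39,0],[0,0,0],50],[[-24,39,0],[0,0,0],50],[[-22,38,0],[0,0,0],50],[[0,0,0],[0,0,0],50],[[0,0,0],[0,0,0],50],[[0,0,0],[0,0,0],50]]}}

```text
time: 23.25
eef_pos: [0.586, 0.1494, 0.1503]
tool_rot: [-0.002, 0.066, 0.998, -0.001]
force: [0.8, 0.2, 0.1]
width: 0.0499
```

Run:
```python
from h import *
go([.5855,.152,.042],JY)
w,cw=snap('wrist','w6.png')
for z in(.102,.086): print('bar corners',[proj(cw,jig(.045+a*.033,.115+b*.008,z)).round(1).tolist() for a,b in((-1,-1),(-1,1),(1,1),(1,-1))])
g=cv2.cvtColor(w,cv2.COLOR_RGB2GRAY); np.set_printoptions(linewidth=200)
for r in range(120,215,6): 
  i=np.where(g[r,180:330]<60)[0]+180; print(r,(i.min(),i.max(),len(i)) if len(i) else '')
```

```text
t 23.25 pos [0.586  0.1494 0.1503] yaw 82.4 tilt [-0.004 -0.002 -1.   ] F [0.8 0.2 0.1] w 0.0499 q7 1.23
  turn -0.1 shift [  0.4   2.8 108.3]
bar corners [[249.5, 163.3], [266.5, 163.3], [266.0, 228.9], [250.0, 228.9]]
bar corners [[249.9, 161.0], [266.0, 161.0], [265.5, 223.2], [250.4, 223.2]]
120 
126 
132 
138 
144 
150 
156 
162 
168 (np.int64(251), np.int64(265), 15)
174 (np.int64(251), np.int64(265), 10)
180 (np.int64(180), np.int64(265), 25)
186 (np.int64(251), np.int64(265), 11)
192 (np.int64(251), np.int64(265), 12)
198 (np.int64(251), np.int64(265), 9)
204 (np.int64(251), np.int64(265), 7)
210 (np.int64(251), np.int64(265), 15)
```

The bar appears exactly where the jig pose predicts (columns 250–266). Descend and grip.

Emit:
{"name": "carry_out", "arguments": {"steps": [[[0,2.8,0],[0,0,0],50],[[0,0,20],[0,0,0],50],[[0,0,30],[0,0,0],50],[[0,0,25],[0,0,0],50],[[0,0,15],[0,0,0],50],[[0,0,8],[0,0,0],50],[[0,0,0],[0,0,0],50],[[0,0,0],[0,0,0],50]]}}

```text
time: 24.1
eef_pos: [0.5887, 0.1541, 0.055]
tool_rot: [0.001, 0.066, 0.998, 0.0]
force: [-0.6, -0.5, -0.2]
width: 0.0501
```

Emit:
{"name": "carry_out", "arguments": {"steps": [[[0,0,3],[0,0,0],50],[[0,0,3],[0,0,0],50],[[0,0,3],[0,0,0],50],[[0,0,0],[0,0,0],10],[[0,0,0],[0,0,0],10],[[0,0,0],[0,0,0],10],[[0,0,0],[0,0,0],10],[[0,0,0],[0,0,0],10],[[0,0,0],[0,0,0],10],[[0,0,0],[0,0,0],10],[[0,0,0],[0,0,0],10]], "squeeze": 50}}

```text
time: 25.2
eef_pos: [0.5878, 0.1526, 0.0451]
tool_rot: [-0.0, 0.066, 0.998, -0.001]
force: [-0.2, -4.2, 2.5]
width: 0.0158
```

Emit:
{"name": "carry_out", "arguments": {"steps": [[[0,0,-4],[0,0,0],10],[[0,0,-4],[0,0,0],10],[[0,0,-4],[0,0,0],10],[[0,0,-4],[0,0,0],10],[[0,0,-3],[0,0,0],10],[[0,0,0],[0,0,0],10],[[0,0,0],[0,0,0],10]]}}

```text
time: 25.9
eef_pos: [0.5875, 0.1542, 0.0635]
tool_rot: [-0.0, 0.065, 0.998, -0.0]
force: [2.9, -2.4, -12.9]
width: 0.0154
```

Force −12.9 N fits a plunger at ~18 mm. Twist counter-clockwise 50°.

Emit:
{"name": "carry_out", "arguments": {"steps": [[[0,0,0],[0,0,-5],10],[[0,0,0],[0,0,-5],10],[[0,0,0],[0,0,-5],10],[[0,0,0],[0,0,-5],10],[[0,0,0],[0,0,-5],10],[[0,0,0],[0,0,-5],10],[[0,0,0],[0,0,-5],10],[[0,0,0],[0,0,-5],10],[[0,0,0],[0,0,-5],10],[[0,0,0],[0,0,-7],10],[[0,0,0],[0,0,0],10],[[0,0,0],[0,0,0],10]]}}

```text
time: 27.1
eef_pos: [0.5873, 0.1547, 0.0636]
tool_rot: [-0.0, -0.378, 0.926, 0.001]
force: [2.3, 0.7, -13.9]
width: 0.0158
```

Emit:
{"name": "carry_out", "arguments": {"steps": [[[0,0,1.5],[0,0,0],10],[[0,0,1.5],[0,0,0],10],[[0,0,0],[0,0,0],10]]}}

```text
time: 27.4
eef_pos: [0.5875, 0.1547, 0.0612]
tool_rot: [-0.0, -0.379, 0.926, 0.0]
force: [0.3, 0.9, -10.6]
width: 0.0154
```

Emit:
{"name": "carry_out", "arguments": {"steps": [[[0,0,0],[0,0,0],45],[[0,0,0],[0,0,0],45],[[0,0,0],[0,0,0],45],[[0,0,0],[0,0,0],45],[[0,0,0],[0,0,0],45],[[0,0,-15],[0,0,0],45],[[0,0,-30],[0,0,0],45],[[0,0,-30],[0,0,0],45],[[0,0,-20],[0,0,0],45],[[0,0,0],[0,0,0],45],[[0,0,0],[0,0,0],45]]}}

```text
time: 28.5
eef_pos: [0.588, 0.154, 0.1567]
tool_rot: [0.001, -0.379, 0.926, 0.0]
force: [0.5, -0.7, -0.7]
width: 0.0449
```

Run:
```python
from h import *
go(jig(-.042,.11,.15),JY)
w,cw=snap('wrist','w7.png'); 
cv2.imwrite('pics/c7.png',cv2.resize(w[60:260,130:390],(780,600),interpolation=cv2.INTER_CUBIC)[:,:,::-1])
```

```text
t 28.5 pos [0.588  0.154  0.1567] yaw 134.5 tilt [ 0.001  0.    -1.   ] F [ 0.5 -0.7 -0.7] w 0.0449 q7 2.03
  turn 52.0 shift [88.8 -7.   6.7]
```

View pics/c7.png

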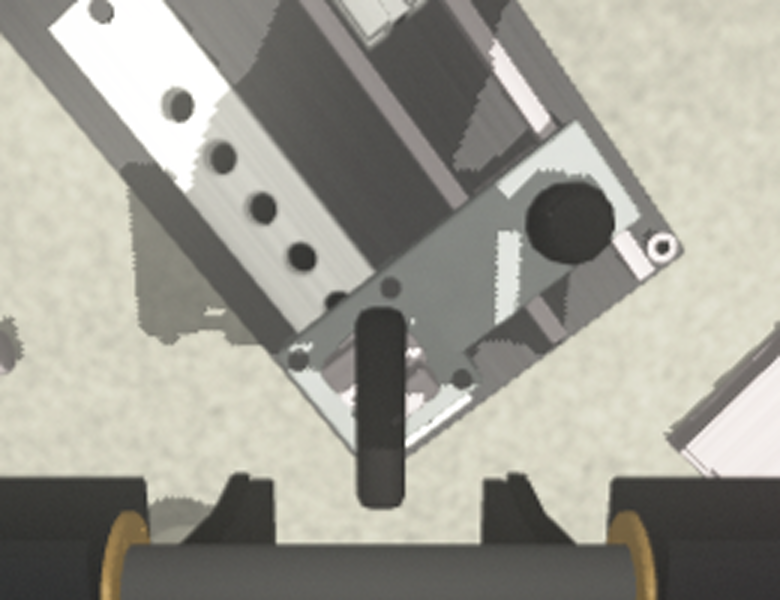

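The T-bar stands twisted at (382,405), aligned with the jaws and staying up, so it is parked; the knob is at (570,222). On to the knob.

Emit:
{"name": "carry_out", "arguments": {"steps": [[[0,0,0],[0,0,7.5],65],[[0,0,0],[0,0,7.5],65],[[0,0,0],[0,0,7.5],65],[[0,0,0],[0,0,7.5],65],[[0,0,0],[0,0,7.5],65],[[0,0,0],[0,0,7.5],65],[[0,0,0],[0,0,7],65],[[24,-2,0],[0,0,0],65],[[35,-3,0],[0,0,0],65],[[29.8,-2,0],[0,0,0],65],[[0,0,0],[0,0,0],65],[[0,0,20],[0,0,0],65],[[0,0,30],[0,0,0],65],[[0,0,30],[0,0,0],65],[[0,0,20],[0,0,0],65],[[0,0,10],[0,0,0],65],[[0,0,5],[0,0,0],65],[[0,0,5],[0,0,0],65],[[0,0,5],[0,0,0],65],[[0,0,0],[0,0,0],65]]}}

```text
time: 30.55
eef_pos: [0.499, 0.1587, 0.031]
tool_rot: [0.0, 0.065, 0.998, 0.0]
force: [-0.1, -0.7, -0.0]
width: 0.0649
```

Emit:
{"name": "carry_out", "arguments": {"steps": [[[0,0,2],[0,0,0],20],[[0,0,2],[0,0,0],20],[[0,0,0],[0,0,0],20],[[0,0,0],[0,0,0],20],[[0,0,0],[0,0,0],20],[[0,0,0],[0,0,0],20],[[0,0,0],[0,0,0],20],[[0,0,0],[0,0,0],20],[[0,0,0],[0,0,0],20]], "squeeze": 25}}

```text
time: 31.45
eef_pos: [0.4991, 0.1592, 0.0271]
tool_rot: [0.0, 0.065, 0.998, 0.0]
force: [0.4, 2.2, 0.2]
width: 0.0269
```

Run:
```python
from h import *
s=bot.read_state(); go(s['eef_pos']+jig(0,-.122,0)-jig(0,0,0),JY); go(jig(-.042,.11,.03),JY)
```

```text
t 31.45 pos [0.4991 0.1592 0.0271] yaw 82.52 tilt [ 0.     0.001 -1.   ] F [0.4 2.2 0.2] w 0.0269 q7 1.16
  turn 0.02 shift [-0.00e+00 -1.22e+02 -1.00e-01]
t 31.45 pos [0.4991 0.1592 0.0271] yaw 82.52 tilt [ 0.     0.001 -1.   ] F [0.4 2.2 0.2] w 0.0269 q7 1.16
  turn 0.02 shift [ 0.1 -0.5 -2.9]
```

Emit:
{"name": "carry_out", "arguments": {"steps": [[[0,-4,0],[0,0,0],20],[[0,-8,0],[0,0,0],20],[[0,-10,0],[0,0,0],20],[[0,-10,0],[0,0,0],20],[[0,-10,0],[0,0,0],20],[[0,-10,0],[0,0,0],20],[[0,0,0],[0,0,0],20]]}}

```text
time: 32.15
eef_pos: [0.4918, 0.1036, 0.0271]
tool_rot: [-0.0, 0.067, 0.998, -0.001]
force: [0.2, -2.8, 3.3]
width: 0.0269
```

Emit:
{"name": "carry_out", "arguments": {"steps": [[[0,-8,0],[0,0,0],20],[[0,-10,0],[0,0,0],20],[[0,-10,0],[0,0,0],20],[[0,-10,0],[0,0,0],20],[[0,-10,0],[0,0,0],20],[[0,-8,0],[0,0,0],20],[[0,-4,0],[0,0,0],20],[[0,0,0],[0,0,0],20]]}}

```text
time: 32.95
eef_pos: [0.4842, 0.0457, 0.0271]
tool_rot: [-0.0, 0.066, 0.998, -0.001]
force: [1.6, -2.4, 3.7]
width: 0.027
```

Emit:
{"name": "carry_out", "arguments": {"steps": [[[0,-4,0],[0,0,0],20],[[0,-3,0],[0,0,0],20],[[0,-2,0],[0,0,0],20],[[0,0,0],[0,0,0],20]]}}

```text
time: 33.35
eef_pos: [0.4834, 0.0385, 0.0271]
tool_rot: [0.0, 0.065, 0.998, -0.0]
force: [1.4, 2.1, 3.1]
width: 0.0266
```

Run:
```python
from h import *
s=bot.read_state(); a=np.radians(JY); print('travel',-(s['eef_pos'][:2]-[.4991,.1592])@[np.cos(a),np.sin(a)]); go(s['eef_pos'],JY)
a,c=snap('side','s8.png');t,ct=snap('top','t8.png'); 
b=cv2.resize(a[150:270,190:350],(800,600),interpolation=cv2.INTER_CUBIC); cv2.imwrite('pics/c8.png',b[:,:,::-1])
```

```text
travel 0.12175900871244205
t 33.35 pos [0.4834 0.0385 0.0271] yaw 82.5 tilt [ 0. -0. -1.] F [1.4 2.1 3.1] w 0.0266 q7 1.39
  turn 0.0 shift [0. 0. 0.]
```

Emit:
{"name": "carry_out", "arguments": {"steps": [[[0,-1.5,0],[0,0,0],20],[[0,-1.5,0],[0,0,0],20],[[0,0,0],[0,0,0],20]]}}

```text
time: 33.75
eef_pos: [0.483, 0.0356, 0.0271]
tool_rot: [0.0, 0.065, 0.998, 0.0]
force: [2.5, 1.8, 4.0]
width: 0.0264
```

Emit:
{"name": "carry_out", "arguments": {"steps": [[[0,-1,0],[0,0,0],20],[[0,0,0],[0,0,0],20]]}}

```text
time: 33.95
eef_pos: [0.4829, 0.0346, 0.0271]
tool_rot: [0.0, 0.065, 0.998, 0.0]
force: [2.3, 2.4, 3.8]
width: 0.0268
```

Emit:
{"name": "carry_out", "arguments": {"steps": [[[0,-1,0],[0,0,0],20],[[0,0,0],[0,0,0],20]]}}

```text
time: 34.15
eef_pos: [0.4827, 0.0336, 0.0271]
tool_rot: [0.0, 0.065, 0.998, 0.0]
force: [1.3, 2.6, 3.8]
width: 0.0269
```

Emit:
{"name": "carry_out", "arguments": {"steps": [[[0,-1,0],[0,0,0],20],[[0,0,0],[0,0,0],20]]}}

```text
time: 34.35
eef_pos: [0.4826, 0.0326, 0.0271]
tool_rot: [0.0, 0.065, 0.998, 0.0]
force: [3.1, 1.9, 4.2]
width: 0.0269
```

Emit:
{"name": "carry_out", "arguments": {"steps": [[[0,-1,0],[0,0,0],20],[[0,0,0],[0,0,0],20]]}}

```text
time: 34.55
eef_pos: [0.4825, 0.032, 0.0271]
tool_rot: [0.0, 0.065, 0.998, 0.0]
force: [3.6, 3.0, 4.1]
width: 0.0268
```

Emit:
{"name": "carry_out", "arguments": {"steps": [[[0,-1,0],[0,0,0],20],[[0,0,0],[0,0,0],20]]}}

```text
time: 34.75
eef_pos: [0.4825, 0.032, 0.0271]
tool_rot: [0.0, 0.065, 0.998, 0.001]
force: [3.6, 5.5, 3.0]
width: 0.0267
```

Emit:
{"name": "carry_out", "arguments": {"steps": [[[0,-1,0],[0,0,0],20],[[0,0,0],[0,0,0],20]]}}

```text
time: 34.95
eef_pos: [0.4825, 0.0321, 0.0271]
tool_rot: [0.0, 0.065, 0.998, 0.001]
force: [3.9, 7.7, 3.2]
width: 0.0268
```

Firm stop: the force rises (7.7 N) with no motion at ≈0.1265–0.128 travel, so the profile is home. Unwind slightly, release, rise, and turn for the tee.

Emit:
{"name": "carry_out", "arguments": {"steps": [[[0,1.5,0],[0,0,0],20],[[0,1.5,0],[0,0,0],20],[[0,0,0],[0,0,0],60],[[0,0,0],[0,0,0],60],[[0,0,0],[0,0,0],60],[[0,0,0],[0,0,0],60],[[0,0,0],[0,0,0],60],[[0,0,-15],[0,0,0],60],[[0,0,-30],[0,0,0],60],[[0,0,-40],[0,0,0],60],[[0,0,-40],[0,0,0],60],[[0,0,0],[0,0,-7.5],60],[[0,0,0],[0,0,-7.5],60],[[0,0,0],[0,0,-7.5],60],[[0,0,0],[0,0,-7.5],60],[[0,0,0],[0,0,-7.5],60],[[0,0,0],[0,0,-7.5],60],[[0,0,0],[0,0,-7],60],[[0,0,0],[0,0,0],60],[[0,0,0],[0,0,0],60]]}}

```text
time: 36.95
eef_pos: [0.4821, 0.0326, 0.1519]
tool_rot: [-0.0, -0.377, 0.926, 0.0]
force: [0.1, 0.5, 0.9]
width: 0.0603
```

Run:
```python
from h import *
go(jig(.045,-.0115,.15),134.5)
w,cw=snap('wrist','w9.png'); snap('side','s9.png'); snap('top','t9.png')
for n,p in dict(tee=(.045,-.0115,.118),knob=(-.042,-.0165,.088),pend=(-.042,-.118,.064)).items(): print(n,proj(cw,jig(*p)).round(1))
i,cs=load('s9');print('side plate',proj(cs,jig(-.042,-.14,.06)))
cv2.imwrite('pics/c9.png',np.hstack([cv2.resize(w[40:300,80:426],(460,346),interpolation=cv2.INTER_CUBIC),cv2.resize(i[165:265,215:313],(340,346),interpolation=cv2.INTER_CUBIC)])[:,:,::-1])
```

```text
t 36.95 pos [0.4821 0.0326 0.1519] yaw 134.34 tilt [-0.001 -0.    -1.   ] F [0.1 0.5 0.9] w 0.0603 q7 2.22
  turn -0.16 shift [-58.3 -65.2   1.8]
tee [188.3 258.6]
knob [255.3 193.5]
pend [194.9 113.3]
side plate [262.66549783 234.10476888]
```

View pics/c9.png

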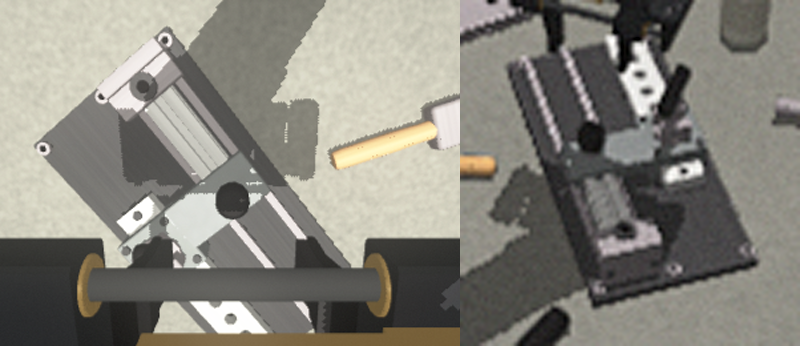

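The profile (wrist crop 185,130) lies between the bridge and the stop, with the knob at (232,200); the T-bar is still twisted up in the side crop (675,90). Go over the tee.

Emit:
{"name": "carry_out", "arguments": {"steps": [[[-18,-20,0],[0,0,0],50],[[-24,-27,0],[0,0,0],50],[[-16.3,-18.2,0],[0,0,0],50],[[0,0,0],[0,0,0],50],[[0,0,0],[0,0,0],50]]}}

```text
time: 37.6
eef_pos: [0.5692, 0.0271, 0.1515]
tool_rot: [-0.001, -0.378, 0.926, 0.0]
force: [-0.6, 0.9, -0.3]
width: 0.0501
```

Run:
```python
from h import *
go(jig(.045,-.0115,.061),134.5)
w,cw=snap('wrist','w10.png')
print('bar centre top pred',proj(cw,jig(.045,-.0115,.118)).round(1)); a=np.radians(52)
print([proj(cw,jig(.045+l*.033*np.cos(a)-m*.008*np.sin(a),-.0115+l*.033*np.sin(a)+m*.008*np.cos(a),.118)).round(0).tolist() for l,m in((-1,-1),(-1,1),(1,1),(1,-1))])
g=cv2.cvtColor(w,cv2.COLOR_RGB2GRAY)
for r in range(140,236,6): print(r,(np.where(g[r,225:290]<60)[0]+225).tolist()[::3])
```

```text
t 37.6 pos [0.5692 0.0271 0.1515] yaw 134.45 tilt [-0.002 -0.    -1.   ] F [-0.6  0.9 -0.3] w 0.0501 q7 2.27
  turn -0.05 shift [-0.1 -0.3 90.5]
bar centre top pred [254.8 201.1]
[[246.0, 165.0], [264.0, 165.0], [263.0, 235.0], [246.0, 235.0]]
140 []
146 []
152 []
158 []
164 []
170 [247, 250, 261]
176 [249]
182 []
188 []
194 []
200 []
206 []
212 []
218 []
224 []
230 []
```

Emit:
{"name": "carry_out", "arguments": {"steps": [[[0,0,20],[0,0,0],50],[[0,0,25],[0,0,0],50],[[0,0,20],[0,0,0],50],[[0,0,12],[0,0,0],50],[[0,0,8],[0,0,0],50],[[0,0,5],[0,0,0],50],[[0,0,0],[0,0,0],50],[[0,0,0],[0,0,0],10],[[0,0,0],[0,0,0],10],[[0,0,0],[0,0,0],10],[[0,0,0],[0,0,0],10],[[0,0,0],[0,0,0],10],[[0,0,0],[0,0,0],10],[[0,0,0],[0,0,0],10]], "squeeze": 50}}

```text
time: 39.05
eef_pos: [0.5705, 0.0267, 0.0622]
tool_rot: [0.001, -0.379, 0.926, -0.0]
force: [2.7, -1.0, 0.3]
width: 0.0151
```

Emit:
{"name": "carry_out", "arguments": {"steps": [[[0,0,0],[0,0,0],10],[[0,0,-1],[0,0,0],10],[[0,0,-1],[0,0,0],10],[[0,0,-1],[0,0,0],10],[[0,0,0],[0,0,0],10]]}}

```text
time: 39.55
eef_pos: [0.57, 0.0266, 0.0635]
tool_rot: [0.0, -0.379, 0.926, -0.0]
force: [6.2, -1.9, -12.8]
width: 0.0156
```

Emit:
{"name": "carry_out", "arguments": {"steps": [[[0,0,0],[0,0,5],10],[[0,0,0],[0,0,5],10],[[0,0,0],[0,0,5],10],[[0,0,0],[0,0,5],10],[[0,0,0],[0,0,5],10],[[0,0,0],[0,0,5],10],[[0,0,0],[0,0,5],10],[[0,0,0],[0,0,5],10],[[0,0,0],[0,0,6],10],[[0,0,0],[0,0,6],10],[[0,0,0],[0,0,0.5],10],[[0,0,0],[0,0,0],10]]}}

```text
time: 40.75
eef_pos: [0.5702, 0.0263, 0.0635]
tool_rot: [0.001, 0.07, 0.998, -0.001]
force: [7.0, -3.4, -13.7]
width: 0.0157
```

Emit:
{"name": "carry_out", "arguments": {"steps": [[[0,0,3],[0,0,0],10],[[0,0,3],[0,0,0],10],[[0,0,3],[0,0,0],10],[[0,0,0],[0,0,0],10]]}}

```text
time: 41.15
eef_pos: [0.5703, 0.0263, 0.0547]
tool_rot: [0.001, 0.07, 0.998, -0.001]
force: [5.6, -2.5, -10.2]
width: 0.0155
```

Plunger is following down at ~9 mm, already below riding height (12 mm), so it's entering the hole. Continue down and release.

Emit:
{"name": "carry_out", "arguments": {"steps": [[[0,0,3],[0,0,0],10],[[0,0,3],[0,0,0],10],[[0,0,2],[0,0,0],10],[[0,0,0],[0,0,0],10],[[0,0,0],[0,0,0],10]]}}

```text
time: 41.65
eef_pos: [0.5704, 0.0263, 0.0474]
tool_rot: [0.001, 0.07, 0.998, -0.0]
force: [3.9, -2.3, -6.4]
width: 0.0157
```

Emit:
{"name": "carry_out", "arguments": {"steps": [[[0,0,0],[0,0,0],45],[[0,0,0],[0,0,0],45],[[0,0,0],[0,0,0],45],[[0,0,0],[0,0,0],45],[[0,0,0],[0,0,0],45],[[0,0,-15],[0,0,0],45],[[0,0,-30],[0,0,0],45],[[0,0,-40],[0,0,0],45],[[0,0,-20],[0,0,0],45],[[35,0,0],[0,0,0],45],[[40,0,0],[0,0,0],45],[[35,0,0],[0,0,0],45],[[0,0,0],[0,0,0],45],[[0,0,0],[0,0,0],45]]}}

```text
time: 43.05
eef_pos: [0.4609, 0.0427, 0.1535]
tool_rot: [0.001, 0.069, 0.998, 0.0]
force: [0.1, -0.2, 0.2]
width: 0.0453
```

Run:
```python
from h import *
go([.5,.1,.15],JY)
w,c=snap('wrist','w11.png'); i,cs=snap('side','s11.png'); t,ct=snap('top','t11.png')
for n,p in dict(teelock=(.045,-.010,.102),teepark=(.045,-.010,.118),knob=(-.042,-.015,.088)).items(): print(n,proj(cs,jig(*p)).round(1),proj(ct,jig(*p)).round(1),proj(c,jig(*p)).round(1))
print('plate, profile end',proj(c,jig(-.042,-.118,.064)).round(1),proj(c,jig(-.042,-.0415,.042)).round(1))
cv2.imwrite('pics/c11.png',np.hstack([cv2.resize(w,(420,315),interpolation=cv2.INTER_CUBIC),cv2.resize(i[160:265,210:336],(378,315),interpolation=cv2.INTER_CUBIC)])[:,:,::-1])
```

```text
t 43.05 pos [0.4609 0.0427 0.1535] yaw 82.04 tilt [ 0.001  0.001 -1.   ] F [ 0.1 -0.2  0.2] w 0.0453 q7 1.32
  turn -0.46 shift [-31.3  61.9   3.6]
teelock [275.4 192.1] [253.6 175.8] [255.7 293.7]
teepark [275.6 188.9] [253.7 175. ] [255.7 303.3]
knob [251.7 201.3] [251.5 201.4] [250.3 213.7]
plate, profile end [160.6 207.5] [229.3 201.5]
```

View pics/c11.png

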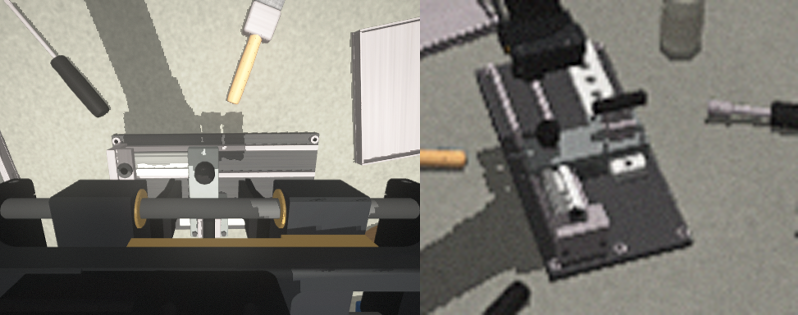

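The final picture shows the tee bar across the rail at side pixel ≈(277,194), the knob at (251,204), and the profile under the bridge against the stop. One numeric height check against the initial locked picture, then hand in if it agrees.

Run:
```python
from h import *
ok=[]
for f,y in(('side0',.115),('s11',-.010)):
    im,c=load(f); p=proj(c,jig(.045,y,.094)); g=cv2.cvtColor(im,cv2.COLOR_RGB2GRAY); x0,y0=[int(round(t))-11 for t in p]
    m=(g[y0+3:y0+19,x0:x0+23]<55).astype(np.uint8); n,l,s,ce=cv2.connectedComponentsWithStats(m); k=1+np.argmax(s[1:,4])
    d=ce[k]+[x0,y0+3]-p; ok.append(d); print(f,p.round(1),'blob-pred',d.round(1),s[k])
if abs(ok[0]-ok[1])[1]<1.6: print(bot.hand_in())
```

```text
side0 [264.2 169.4] blob-pred [ 0.4 -0. ] [ 3  5 18  8 77]
s11 [275.3 193.6] blob-pred [0.7 0.1] [ 4  4 17  8 80]
the job is handed in; nothing more can be done
None
```

The job is done and handed in at about 43 s of the 72 s allowed. The short 98.5 mm profile, which lay alone in the left tray, is in the jig channel under the drill bushing. I drew the stop's plunger up, twisted it so it parked out and slid the stop in by its knob. The T-handle is twisted back and the plunger has dropped into the rail hole for 0.125 m travel.

**Checks that agreed:**
- **Profile home:** the stop pressed hard against the profile and force rose to 7.7 N with no further motion. I then eased it back slightly before locking.
- **Plunger locked:** in the side picture the T-bar sits within 0.7 pixel of where it should be when locked, and its height offset matches the initial locked picture to 0.1 pixel.
- **Nothing else handled:** I never went to the other profiles, the bottle, mug, tape, tools or purple look-alikes. I did not measure them again at the end.

**Checks that disagreed or failed:**
- **Fingertip height:** the real fingertips were about 37 mm above the reported TCP. The first two grasps closed on air above the profile. I found the offset in the camera views and by feeling downward, then corrected for it.
- **Laying the profile:** pressing down in the channel read up to 31 N, probably the fingertips meeting the channel walls. I eased up and let the profile drop the last few millimetres.
- **Stop travel:** contact came at about 128 mm by my reckoning, against 126.5 mm expected. I put this down to play at the start.

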